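# Free the long link from the hooded stock bin for a kit

## Task

Make up the customer's kit: lift the flat strap that lies across the mouth of the stock bin and lay it flat in the tray's long compartment, straight along it, and let go. Then bring the long steel link bar out of the bin, tilting it diagonally because it is longer than the bin's mouth, and finish while holding it up still, with all of it at least 10 cm above the top of the bin's hood and touching nothing but the gripper. Leave the strap in the tray and all the other things on the counter where they are.

Things in the scene. Friction and masses are not known exactly. Their poses are not given: they have to be found in the camera images.
- bin: Dark green sheet-steel stock bin, open upwards, fixed. Origin: centre of its underside, at counter height; x along its length from the tall back plate (-x end) to the hooded end (+x), z up. Inside 245 long (x -122.5 to 122.5) and 92 wide (y -46 to 46); floor 4, walls 3 thick. Tops above the counter: side and hood-end walls 50, back plate 120.
- mouth (a point): Centre of the bin's mouth, 50 above the counter, at bin x = -20; axes as the bin's. The mouth is 205 long (bin x -122.5 to 82.5) and 92 wide. The rest, x 82.5 to 122.5, lies under a flat fixed hood, top at 50 and underside at 46 above the counter.
- link: Steel link bar on the floor of the bin, about 0.25 kg: 230 long over all, a bar 16 wide and 14 thick with a round eye of diameter 26, also 14 thick, at each end. Origin: middle of its length, on its underside; x along it, z up as it lies. At the start its x is within 0.1 rad of the bin's x and its +x end lies 20 to 40 under the hood.
- link_back_eye (a point): Centre of the link's eye at its -x end (nearest the bin's tall back plate at the start), 102 from the middle, at half thickness.
- link_hood_eye (a point): Centre of the link's eye at its +x end (under the hood at the start), 102 from the middle, at half thickness.
- strap: Flat aluminium strap, 130 long, 30 wide, 6 thick, about 0.12 kg, with four dark holes. At the start it bridges the bin's mouth crosswise on the tops of the side walls (underside 50 above the counter). Origin: its middle, on its underside; x along its length, z up. Either face up, either end first will do in the tray.
- tray: Grey plastic kit tray, 168 along x by 174 along y, fixed to the counter. Origin: centre of its underside. Floor 4 thick, outer walls and dividers 4 thick, tops 24 above the counter. One long compartment (160 along x by 92 along y) on its +y side, two short ones (78 by 70) on its -y side with a piston and a ring in them.
- slot (a point): Centre of the floor of the tray's long compartment, at tray y = +37, 4 above the counter; x along the compartment's length (axes as the tray's).
- piston: Bystander: steel piston, diameter 32, 34 high, standing in a short compartment of the tray. Origin: centre of its underside.
- seal: Bystander: black rubber ring, outer diameter 44, 10 high, lying in the other short compartment. Origin: centre of its underside.
- carton_a: Bystander: brown carton 70 x 100 x 50 high, beyond the bin. Origin: centre of its underside.
- carton_b: Bystander: yellow carton 60 x 90 x 45 high, beyond the bin. Origin: centre of its underside.
- sleeve: Bystander: open steel cup, diameter 60, 50 high, beyond the tray. Origin: centre of its underside.
- jar: Bystander: jar, diameter 50, 75 high, at the robot's left. Origin: centre of its underside.
- driver: Bystander: screwdriver 190 long lying to the right of the tray. Origin: on its underside near its middle.
Things that resemble listed ones, but are neither listed nor needed, are in the scene too. There is more than one size of the strap; the job needs the smaller.

How it is judged:
By the outcome, as a careful person would: the job done as asked, in the order asked, and still so for the second after the job is handed in, while the arm keeps its last pose, push and grip.
It also fails if it takes over 54 s, if anything falls off the work surface, if the arm or the gripper's body presses on something with over 40 N, if the wrist force passes 120 N, or if a joint passes its speed limit or range.

## Robot

A 6-joint arm with a two-finger parallel gripper is mounted at the origin on the work surface. World frame = base frame: x ahead of the robot, y to its left, z up, the work surface at z = 0. Lengths are in mm, angles in degrees, forces in N, time in s.
With the tool pointing down it reaches from about 350 to 850 mm from the base axis. Payload 8.1 kg.
Tool frame: the origin (TCP) lies between the finger pads; the fingertips stand 17 mm ahead of it and the grasp point (between the pads) lies 2 mm behind it; z points along the fingers, y is the line along which they close (so a half turn about z gives the same grasp; the last joint's range is limited). The gripper opens to 85 mm and grips with 20 to 120 N. Pads are 22 mm wide; open, the fingers measure 114 mm over their backs; the gripper's body (76 mm by 85 mm) begins 54 mm behind the grasp point. The pads swing forward as they close: fully open they stand 13 mm farther back than shut.
Start: joints at [71.482, 7.471, 85.268, -0, 87.261, -4.893], TCP at [141.317, 583.125, 248.292] pointing down, gripper open.
Joint ranges: [-169.43, 169.43], [-51.17, 129.36], [1.28, 143.12], [-76.62, 256.62], [0, 156.53], [-152.29, 152.29]. Speed limits (degrees/s): [136.94, 136.94, 159.86, 180, 180, 180].

## Interface

Orientations are given as [roll, pitch, yaw] about the fixed x, y, z axes, in that order (R = Rz(yaw) Ry(pitch) Rx(roll)).
In Python, from bench import sense, snapshot, hand_in, trace, place_of gives the robot as it stands.
- The arm moves only by the shell command python3 -m handwheel 'ROWS' [FORCE]. ROWS is JSON, a list of rows, each a list of 7 numbers: the opening, from -1 (shut) to 1 (fully open), then the shift along the tool's x, y, z in cm, then the turn, a rotation vector about the tool's x, y, z in rad. A call has 1 to 12 rows; each row shifts and turns the commanded pose from where the row before left it, along the tool's axes as they then stand; what a row does not reach is not made up. A row lasts 1/12 s, in which the tool goes at most 41.7 mm and 7.16 degrees, less where a joint would pass 70% of its speed; a pose out of reach is approached as far as the arm can. A call with a gripper value outside its range is refused whole. The fingers move at their own pace and stop on an object; FORCE is the grip in N (left out, the last holds). Time passes only in rows, so rows that do not move let the fingers close. It gives the time, the measured TCP pose, the force, the opening and the grip force at its end, in the units of the state.
- sense(): the state, without advancing time (a new reading comes with each control period).
- snapshot(name): name is "side" or "top"; returns a dict with "image" (384x512x3 uint8, red, green, blue), "intrinsics" (3x3 intrinsics, pixels), "k1" (the pictures are not rectified: a ray, as slopes to the right and down, at radius r is drawn at 1 + k1 r^2 times it, then the intrinsics apply), "R" (3x3) and "t" (3): a world point X has camera coordinates R X + t. Camera axes: x right, y down, z forward; pixel columns grow to the right and rows downward; lengths in mm; the calibration is good to about 2 mm. A picture is of the moment at which its call begins. There is no depth.
- hand_in(): hands the job in; it is judged then, once.
Trained networks look in a picture, given as the dict that the camera call returned (one of the last four; its "shot" number tells which), for a name from the list of things; names that differ only in an ending like _2 or _b are one class to them, and where a whole thing is asked for, a point or a joint stands for the part that bears it (a point fixed in the world has none). Each returns a list of dicts, best first, with "conf" (0 to 1); they miss things now and then, are a little off and sometimes report something else, mostly with a low value. They report only what shows in the picture. A call takes as long as a camera call. They do not tell look-alikes from the thing itself.
- trace(picture, query): "pixels" (384x512 bool, what is visible of it).
- place_of(picture, query): "location" ([x, y, z] in mm, in world coordinates, good to about 4 mm: a listed point, or the origin of a listed thing).
The state is a dict: "time": time; "joint_pos": joint angles; "qd": joint speeds; "joint_efforts": joint torques, N m; "tool_pos": TCP position; "tcp_rot": TCP orientation; "ft_force": force on the tool from outside, world axes, zero at the start; "wrist_torque": the same for the moment, N m; "finger_gap": finger opening in mm; "grip_force": force on a finger pad.
Only numpy, scipy, OpenCV 4.12 (cv2) and the standard library are available. Lean on these libraries where they do the work, as an engineer would, in place of code of your own. Each camera call takes 0.05 s, during which the arm holds its last target. There are 200 camera calls.

## Working session

There is one attempt and no reset: what is moved stays moved. The work goes in short steps, Python scripts to look and compute and a shell command to move; the robot and the scene stay as the last step left them, time stands still between calls to the robot, and variables do not carry over. Pictures are saved under pics/ and viewed, at most 10 in all, crops included, and the job is handed in when it is done.

```bash
ls; mkdir -p pics
cat > h.py <<'E'
import numpy as np, cv2
from bench import sense, snapshot, hand_in, trace, place_of
def save(p,n,crop=None,scale=1):
    im=p["image"][:,:,::-1]
    if crop: im=im[crop[1]:crop[3],crop[0]:crop[2]]
    cv2.imwrite("pics/"+n,cv2.resize(im,None,fx=scale,fy=scale,interpolation=cv2.INTER_CUBIC))
def proj(p,X):
    c=np.asarray(X,float).reshape(-1,3)@np.array(p["R"]).T+np.array(p["t"]); s=c[:,:2]/c[:,2:]
    s=s*(1+p["k1"]*(s**2).sum(1,keepdims=True)); K=np.array(p["intrinsics"])
    return s@K[:2,:2].T+K[:2,2]
def ray(p,uv):
    K=np.array(p["intrinsics"]); d=(np.asarray(uv,float).reshape(-1,2)-K[:2,2])@np.linalg.inv(K[:2,:2]).T; s=d.copy()
    for _ in range(20): s=d/(1+p["k1"]*(s**2).sum(1,keepdims=True))
    R=np.array(p["R"]); return -R.T@np.array(p["t"]), np.c_[s,np.ones(len(s))]@R
def at_z(p,uv,z):
    o,d=ray(p,uv); return o+d*((z-o[2])/d[:,2])[:,None]
E
python3 - <<'E'
from h import *
np.set_printoptions(precision=1,suppress=True)
s=sense();print({k:np.round(v,2) for k,v in s.items()})
a=snapshot("top");b=snapshot("side")
im=np.vstack([a["image"],b["image"]])
save(a,"top0.png",scale=1.5);save(b,"side0.png",scale=1.5)
for n,p in(("top",a),("side",b)):
  print(n,"cam",-np.array(p["R"]).T@p["t"])
  for q in["bin","mouth","link","link_back_eye","link_hood_eye","strap","tray","slot","piston","seal","carton_a","sleeve","jar","driver"]:
    print(q,[(round(r["conf"],2),np.round(r["location"]),proj(p,r["location"])[0].round()) for r in place_of(p,q)[:3]])
E
```

```text
pics
{'time': np.float64(0.0), 'joint_pos': array([71.5,  7.5, 85.3,  0. , 87.3, -4.9]), 'qd': array([ 0.1,  0. , -0. , -0.1,  0. , -0. ]), 'joint_efforts': array([ -0. , -56.9, -50.1,  -0. ,   0. ,   0. ]), 'tool_pos': array([141.2, 582.6, 247.2]), 'tcp_rot': array([-179.9,   -0. ,  166.4]), 'ft_force': array([ 0.3, -0.4,  0.9]), 'wrist_torque': array([ 0.,  0., -0.]), 'grip_force': np.float64(0.0), 'finger_gap': np.float64(85.52)}
top cam [ 335.2  -32.9 1248.3]
bin [(0.77, array([525., 166.,   2.]), array([199., 189.]))]
mouth [(0.74, array([521., 187.,  54.]), array([190., 188.]))]
link [(0.63, array([520., 172.,   6.]), array([197., 191.]))]
link_back_eye [(0.79, array([494., 269.,  13.]), array([169., 199.])), (0.5, array([761., 130.,  -4.]), array([210., 123.]))]
link_hood_eye [(0.85, array([549.,  74.,  14.]), array([226., 181.]))]
strap [(0.9, array([521., 150.,  48.]), array([202., 188.])), (0.75, array([327., 241.,  -4.]), array([177., 248.]))]
tray [(0.68, array([ 520., -256.,   -4.]), array([323., 188.]))]
slot [(0.9, array([ 531., -220.,    5.]), array([313., 185.]))]
pi
[... 1369 characters left out ...]
]), array([285., 256.]))]
piston [(0.76, array([ 455., -292.,    6.]), array([269., 284.]))]
seal [(0.65, array([ 551., -306.,   -0.]), array([305., 280.])), (0.55, array([ 734., -180.,    1.]), array([347., 226.]))]
carton_a [(0.86, array([758., 134.,   0.]), array([314., 152.])), (0.77, array([743., -22.,   0.]), array([328., 186.])), (0.26, array([522., 172.,   4.]), array([244., 157.]))]
sleeve [(0.84, array([ 735., -181.,   -1.]), array([348., 226.]))]
jar [(0.55, array([296., 401.,  -1.]), array([165., 128.]))]
driver [(0.6, array([ 560., -436.,    0.]), array([327., 324.])), (0.57, array([523., 160.,  53.]), array([244., 149.])), (0.43, array([516., 186.,  51.]), array([240., 145.]))]
```

View pics/top0.png

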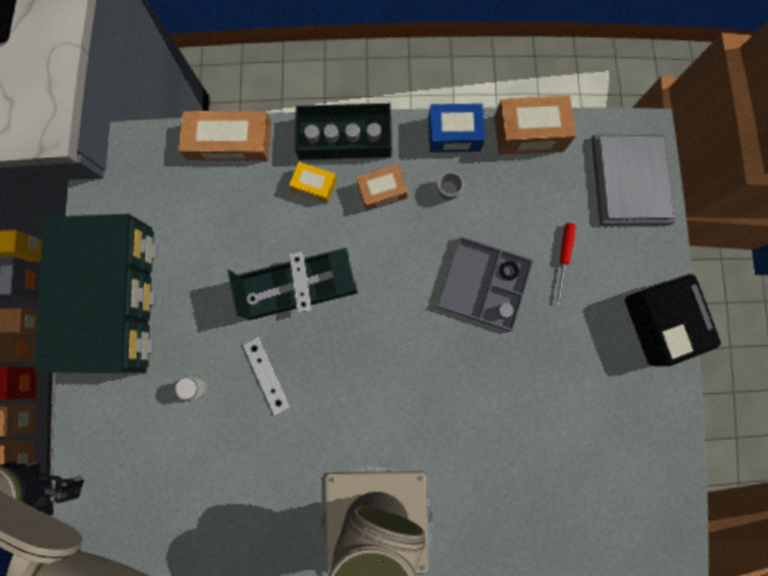

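View pics/side0.png

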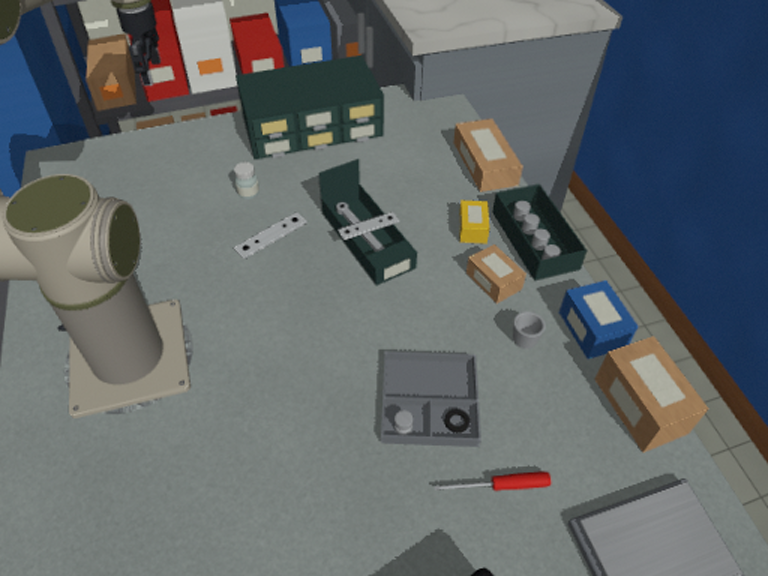

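The pictures show two strap-like bars. One bridges the bin (top ~201,188; side ~245,150). The other is longer and lies on the counter (top ~177,250; side ~180,157). I choose the bridging one. The link's back eye shows at top (168,198). The tray's long compartment is at top (313,185). Next come precise fits and a close crop.

```bash
cat >> h.py <<'E'
def rect(p,m,z):
    ys,xs=np.nonzero(m); P=at_z(p,np.c_[xs,ys],z)[:,:2].astype(np.float32); r=cv2.minAreaRect(P)
    b=cv2.boxPoints(r); e=[b[1]-b[0],b[2]-b[1]]; l=max(e,key=np.linalg.norm)
    return np.round(r[0],1),sorted(np.round(r[1],1)),round(float(np.degrees(np.arctan2(l[1],l[0]))%180),1),len(xs)
E
python3 - <<'E'
from h import *
np.set_printoptions(precision=1,suppress=True)
for n in("top","side"):
  p=snapshot(n)
  for q,z in(("strap",56),("bin",50),("tray",24),("link",15)):
    for r in trace(p,q)[:2]:
      if r["conf"]>.3: print(n,q,round(r["conf"],2),rect(p,r["pixels"],z),proj(p,[*rect(p,r["pixels"],z)[0],z])[0])
  for q in["link_back_eye","link_hood_eye","mouth","slot"]:
    print(q,[(round(r["conf"],2),np.round(r["location"],1)) for r in place_of(p,q)[:1]])
  c=(140,150,250,230) if n=="top" else (195,95,295,200)
  np.savez(n+".npz",**{k:np.asarray(v) for k,v in p.items()})
  save(p,n+"1.png",c,5)
E
python3 - <<'E'
import cv2,numpy as np
a=cv2.imread('pics/top1.png');b=cv2.imread('pics/side1.png')
s=cv2.resize(b,None,fx=.76,fy=.76);print(a.shape,b.shape)
h=400;x=np.hstack([a,s[:400]]);cv2.imwrite('pics/both1.png',cv2.resize(x,(800,int(400*800/x.shape[1]))))
E
```

```text
top strap 0.7 (array([320.9, 230.2]), [np.float64(40.9), np.float64(165.1)], 25.1, 625) [176.8 250.1]
top strap 0.56 (array([523. , 154.1]), [np.float64(32.5), np.float64(129.6)], 8.4, 369) [200.3 187.3]
top bin 0.71 (array([517.7, 174.1]), [np.float64(115.8), np.float64(274.0)], 99.8, 2043) [194.5 189.3]
top tray 0.58 (array([ 515.5, -251.5]), [np.float64(172.0), np.float64(176.2)], 70.6, 2441) [323.4 188.4]
top link 0.75 (array([514.6, 185.8]), [np.float64(26.8), np.float64(202.1)], 104.6, 283) [192.9 191.8]
link_back_eye [(0.63, array([491.8, 267.8,  13.3]))]
link_hood_eye [(0.78, array([549.8,  76.7,  17.8]))]
mouth [(0.9, array([519.5, 185.3,  47.9]))]
slot [(0.69, array([ 531.1, -218.6,    7.1]))]
side strap 0.73 (array([320.4, 185.9]), [np.float64(45.7), np.float64(160.5)], 26.5, 508) [180.5 156. ]
side strap 0.71 (array([523.2, 151.5]), [np.float64(41.0), np.float64(133.1)], 8.5, 360) [245.4 150.2]
side bin 0.65 (array([513.1, 186.7]), [np.float64(141.2), np.float64(382.4)], 96.8, 2340) [239.4 144.9]
side tray 0.81 (array([ 515.7, -260.2]), [np.float64(169.1), np.float64(185.0)], 70.5, 3588) [286.7 264.2]
side link 0.66 (array([514.1, 198.2]), [np.float64(27.8), np.float64(172.1)], 108.1, 183) [238.9 150.2]
link_back_eye [(0.66, array([494.7, 267.3,   8.4]))]
link_hood_eye [(0.61, array([549.6,  76.9,  12.6]))]
mouth [(0.7, array([517.7, 183.4,  53.7]))]
slot [(0.71, array([ 526.3, -224.9,    6. ]))]
(400, 550, 3) (525, 500, 3)Traceback (most recent call last):
  File "<stdin>", line 4, in <module>
    return _nx.concatenate(arrs, 1, dtype=dtype, casting=casting)
           ~~~~~~~~~~~~~~~^^^^^^^^^^^^^^^^^^^^^^^^^^^^^^^^^^^^^^^
ValueError: all the input array dimensions except for the concatenation axis must match exactly, but along dimension 0, the array at index 0 has size 400 and the array at index 1 has size 399
```

View pics/top1.png

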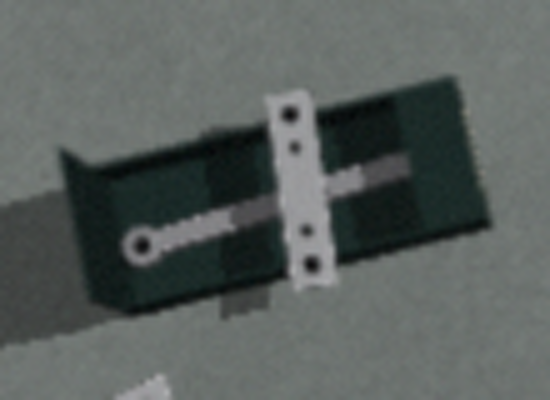

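The crop confirms the choice: the bridging strap has four dark holes and spans crop (290,95) to (315,290). It measures 130×32 mm, while the counter one is 165×41. The link runs beneath it, with its back eye at crop (142,245). Next I fit the bin outline and plan the first move.

```bash
cat >> h.py <<'E'
from scipy.spatial.transform import Rotation as Ro
def goto(xyz=None,ya=None):
    "tool-frame shift in cm to reach xyz; turn about tool z (rad) so tool y lies at ya deg (mod 180)"
    s=sense(); R=Ro.from_euler("xyz",s["tcp_rot"],degrees=True); y=R.apply([0,1,0]); a=np.degrees(np.arctan2(y[1],y[0]))
    print("t",s["time"],"pos",np.round(s["tool_pos"],1),"rot",np.round(s["tcp_rot"],1),"yang",round(a,1),"ft",np.round(s["ft_force"],1),"gap",s["finger_gap"],"grip",s["grip_force"],"q",np.round(s["joint_pos"]))
    if xyz is not None: print("shift cm",np.round(R.inv().apply(np.array(xyz)-s["tool_pos"])/10,2))
    if ya is not None: d=(ya-a+90)%180-90; print("turn z rad",round(-np.radians(d),3))
E
python3 - <<'E'
from h import *
from scipy.optimize import minimize
np.set_printoptions(precision=1,suppress=True)
P={n:dict(np.load(n+".npz")) for n in("top","side")}
# bin: hood corners & side wall bottom corner clicks (top crop)
t=P["top"]
f=lambda x,y:(140+(x-2)/5,150+(y-2)/5)
c=at_z(t,[f(455,78),f(490,228),f(132,312)],50);print(c)
for a,b in((0,1),(1,2)): d=c[b]-c[a];print(np.linalg.norm(d),np.degrees(np.arctan2(d[1],d[0])))
l=at_z(t,[f(142,245),f(408,163)],15);d=l[1]-l[0];print("link",l,np.degrees(np.arctan2(d[1],d[0])))
goto([523,153,150],98.5)
E
```

```text
[[595.5  54.9  50. ]
 [495.3  33.   50. ]
 [444.6 268.   50. ]]
102.55525263783179 -167.68015912238377
240.37717014065177 102.16472374082619
link [[493.1 270.6  15. ]
 [545.3  89.8  15. ]] -73.9002224200656
t 2.4 pos [141.3 583.1 248.3] rot [-180.    -0.   166.4] yang 76.4 ft [-0.3  0.1  0.3] gap 85.70799425729948 grip 0.0 q [71.  7. 85.  0. 87. -5.]
shift cm [-47.2 -32.8   9.8]
turn z rad -0.386
```

```bash
python3 -m handwheel '[[1,-2,-1.4,0,0,0,0],[1,-2.95,-2.05,0,0,0,0],[1,-2.95,-2.05,0,0,0,0],[1,-2.95,-2.05,0,0,0,0],[1,-2.95,-2.05,0,0,0,0],[1,-2.95,-2.05,0,0,0,0],[1,-2.95,-2.05,0,0,0,0],[1,-2.95,-2.05,0,0,0,0],[1,-2.95,-2.05,0,0,0,0],[1,-2.95,-2.05,0,0,0,0],[1,-2.95,-2.05,0,0,0,0],[1,-2.95,-2.05,0,0,0,0]]' 60
python3 -m handwheel '[[1,-2.95,-2.05,0,0,0,0],[1,-2.95,-2.05,0,0,0,0],[1,-2.95,-2.05,0,0,0,0],[1,-2.95,-2.05,0,0,0,0],[1,0,0,2,0,0,-0.077],[1,0,0,2,0,0,-0.077],[1,0,0,2,0,0,-0.077],[1,0,0,2,0,0,-0.077],[1,0,0,2,0,0,-0.078],[0,0,0,0,0,0,0],[0,0,0,0,0,0,0],[0,0,0,0,0,0,0]]'
python3 - <<'E'
from h import *
goto([523,153,66],98.5)
p=snapshot("side");save(p,"side2.png",(180,70,320,190),5)
E
```

```text
time: 3.4
tool_pos: [420.6, 267.7, 248.6]
tcp_rot: [180.0, 0.0, 166.4]
ft_force: [0.1, 0.4, 0.2]
finger_gap: 85.4
grip_force: 0.0
time: 4.4
tool_pos: [515.7, 161.9, 149.6]
tcp_rot: [180.0, 0.1, -171.7]
ft_force: [-0.3, 0.7, 0.6]
finger_gap: 51.6
grip_force: 0.0
t 4.4 pos [515.7 161.9 149.6] rot [ 1.800e+02  1.000e-01 -1.717e+02] yang 98.3 ft [-0.3  0.7  0.6] gap 51.577841176561584 grip 0.0 q [ 12.   2. 101.   0.  76. -86.]
shift cm [-0.58 -0.99  8.36]
turn z rad -0.003
```

View pics/side2.png

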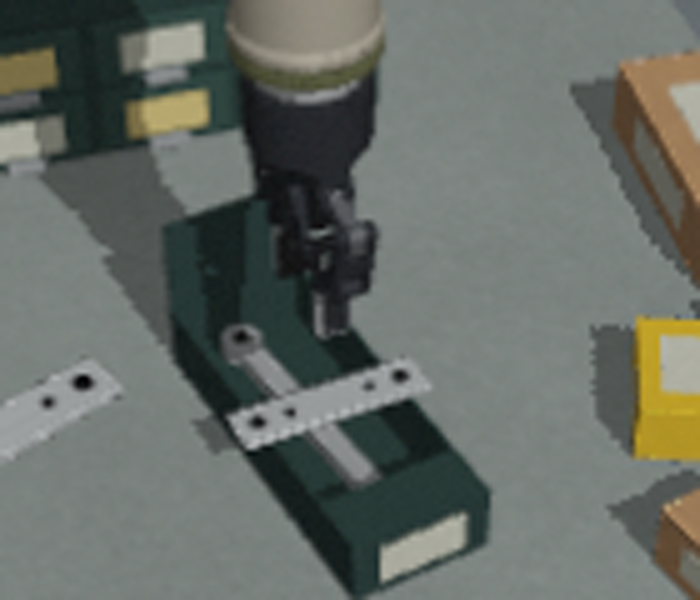

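The picture shows the gripper tips at crop (330,335), directly above the strap's middle at (330,400). I descend and grip.

```bash
python3 -m handwheel '[[0.25,-0.58,-0.99,0,0,0,0],[0.25,0,0,2,0,0,0],[0.25,0,0,2,0,0,0],[0.25,0,0,2,0,0,0],[0.25,0,0,1.4,0,0,0],[0.25,0,0,1,0,0,0],[0.25,0,0,0,0,0,0],[0.25,0,0,0,0,0,0],[0.25,0,0,0,0,0,0]]'
python3 -m handwheel '[[-1,0,0,0,0,0,0],[-1,0,0,0,0,0,0],[-1,0,0,0,0,0,0],[-1,0,0,0,0,0,0],[-1,0,0,0,0,0,0],[-1,0,0,0,0,0,0],[-1,0,0,0,0,0,0],[-1,0,0,0,0,0,0]]' 60
python3 - <<'E'
from h import *
goto([523,153,150],70.6)
E
```

```text
time: 5.2
tool_pos: [523.5, 152.8, 65.8]
tcp_rot: [180.0, 0.1, -171.5]
ft_force: [0.5, 0.7, 1.1]
finger_gap: 53.6
grip_force: 0.0
time: 5.87
tool_pos: [523.4, 153.1, 66.0]
tcp_rot: [180.0, 0.2, -171.5]
ft_force: [-0.9, -0.5, 6.9]
finger_gap: 27.5
grip_force: 59.1
t 5.8667 pos [523.4 153.1  66. ] rot [ 180.     0.2 -171.5] yang 98.5 ft [-0.9 -0.5  6.9] gap 27.496853525872524 grip 59.13088381290436 q [ 11.   9. 104.  -0.  67. -88.]
shift cm [ 0.02 -0.   -8.4 ]
turn z rad 0.487
```

```bash
python3 -m handwheel '[[-1,0,0,-0.3,0,0,0],[-1,0,0,-0.7,0,0,0],[-1,0,0,-1,0,0,0],[-1,0,0,-2,0,0,0],[-1,0,0,-2,0,0,0],[-1,0,0,-2,0,0,0],[-1,0,0,-2,0,0,0],[-1,0,0,-1,0,0,0],[-1,0,0,0,0,0,0]]'
python3 - <<'E'
from h import *
p=snapshot("side");save(p,"side3.png",(180,70,320,190),5)
goto([528.5,-219,175],70.6)
for r in trace(p,"strap")[:2]: print(r["conf"],rect(p,r["pixels"],66+110-10))
E
```

```text
time: 6.62
tool_pos: [524.2, 153.2, 178.2]
tcp_rot: [180.0, 0.3, -171.5]
ft_force: [0.4, -0.1, -1.1]
finger_gap: 27.7
grip_force: 59.5
t 6.6667 pos [523.3 153.  176. ] rot [ 180.     0.2 -171.5] yang 98.5 ft [ 1.1  0.2 -1.5] gap 27.726815437008973 grip 59.45467829704285 q [ 11.   1.  99.   0.  79. -88.]
shift cm [  4.98 -36.87   0.08]
turn z rad 0.487
0.81 (array([312.8,  72.3]), [np.float64(37.7), np.float64(142.9)], 25.2, 475)
0.8 (array([525.1, 152.9]), [np.float64(39.2), np.float64(132.5)], 10.1, 253)
```

View pics/side3.png

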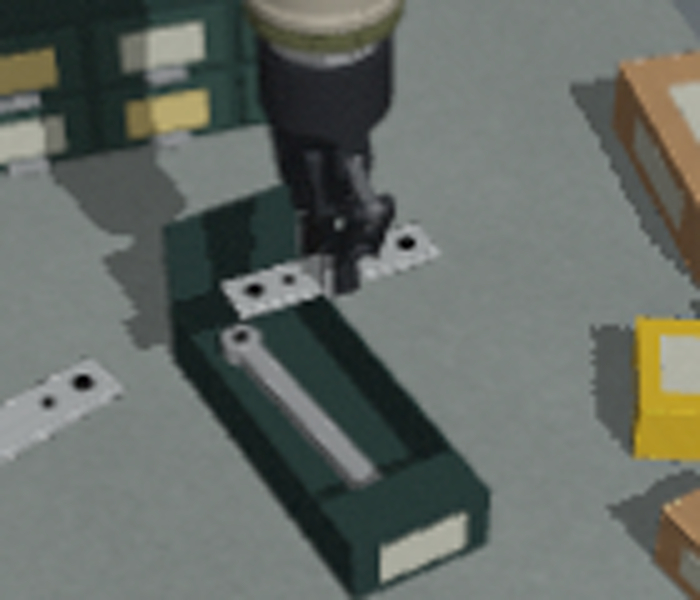

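The strap is held level between crop (230,295) and (435,240), well clear of the bin. I carry it to the tray.

```bash
python3 -m handwheel '[[-1,0.2,-1.5,0,0,0,0],[-1,0.4,-3,0,0,0,0],[-1,0.4,-3.2,0,0,0,0],[-1,0.4,-3.3,0,0,0,0],[-1,0.4,-3.3,0,0,0,0],[-1,0.5,-3.3,0,0,0,0],[-1,0.5,-3.3,0,0,0,0],[-1,0.5,-3.3,0,0,0,0],[-1,0.4,-3.3,0,0,0,0],[-1,0.4,-3.3,0,0,0,0],[-1,0.4,-3.3,0,0,0,0],[-1,0.4,-2.8,0,0,0,0]]'
python3 -m handwheel '[[-1,0,0,0,0,0,0.05],[-1,0,0,0,0,0,0.1],[-1,0,0,0,0,0,0.1],[-1,0,0,0,0,0,0.1],[-1,0,0,0,0,0,0.1],[-1,0,0,1,0,0,0.037],[-1,0,0,2,0,0,0],[-1,0,0,2,0,0,0],[-1,0,0,2,0,0,0],[-1,0,0,2,0,0,0],[-1,0,0,1,0,0,0],[-1,0,0,0,0,0,0]]'
python3 - <<'E'
from h import *
np.set_printoptions(precision=1,suppress=True)
goto([528.5,-219,22],70.6)
z=sense()["tool_pos"][2]-10
for n in("top","side"):
  p=snapshot(n)
  for q,h in(("strap",z),("tray",24),("link",15)):
    print(n,q,[(round(r["conf"],2),rect(p,r["pixels"],h)) for r in trace(p,q)[:2]])
  for q in["slot","strap","tray","link_back_eye","link_hood_eye"]: print(q,[(round(r["conf"],2),np.round(r["location"],1)) for r in place_of(p,q)[:2]])
save(p,"side4.png",(230,180,350,310),4.5)
E
```

```text
time: 7.72
tool_pos: [527.0, -221.1, 172.1]
tcp_rot: [179.9, -0.2, -171.5]
ft_force: [0.2, 0.8, -1.2]
finger_gap: 27.7
grip_force: 59.5
time: 8.72
tool_pos: [525.2, -217.8, 69.6]
tcp_rot: [179.9, -0.5, 160.6]
ft_force: [-0.5, 0.3, -1.9]
finger_gap: 28.0
grip_force: 59.6
t 8.7167 pos [ 525.2 -217.8   69.6] rot [179.9  -0.5 160.6] yang 70.6 ft [-0.5  0.3 -1.9] gap 27.998830280475907 grip 59.57844793796539 q [-28.  12. 100.  -0.  69. -98.]
shift cm [-0.4 -0.   4.8]
turn z rad -0.0
top strap [(0.93, (array([322. , 229.3]), [np.float64(41.0), np.float64(163.6)], 24.4, 628))]
top tray [(0.82, (array([ 489.8, -240.3]), [np.float64(116.1), np.float64(139.6)], 70.2, 855)), (0.16, (array([ 495.8, -210.6]), [np.float64(27.4), np.float64(57.0)], 163.8, 129))]
top link [(0.58, (array([516.6, 186.2]), [np.float64(25.0), np.float64(202.2)], 105.3, 352))]
slot [(0.96, array([ 528.7, -223.1,    2.3]))]
strap [(0.63, array([322.9, 242.7,   0.3])), (0.49, array([ 526.7, -222.4,   53.3]))]
tray [(0.67, array([ 516.1, -253.8,   -1.4]))]
link_back_eye [(0.87, array([494.3, 267.9,  10.8])), (0.62, array([297.8, 399.1,   3.4]))]
link_hood_eye [(0.8, array([549.9,  74.1,  13.1]))]
side strap [(0.89, (array([ 529.8, -220.3]), [np.float64(31.8), np.float64(129.5)], 160.2, 360)), (0.75, (array([319.3, 180.4]), [np.float64(47.8), np.float64(160.6)], 24.9, 522))]
side tray [(0.75, (array([ 515.4, -261.4]), [np.float64(172.6), np.float64(186.7)], 70.5, 3161))]
side link [(0.5, (array([ 542.8, -193.9]), [np.float64(33.5), np.float64(135.8)], 160.5, 361))]
slot []
strap [(0.74, array([320.2, 242.7,  -4.2])), (0.68, array([ 529.2, -216.5,   63.7]))]
tray [(0.7, array([ 517.7, -252.3,    4.2]))]
link_back_eye []
link_hood_eye []
```

View pics/side4.png

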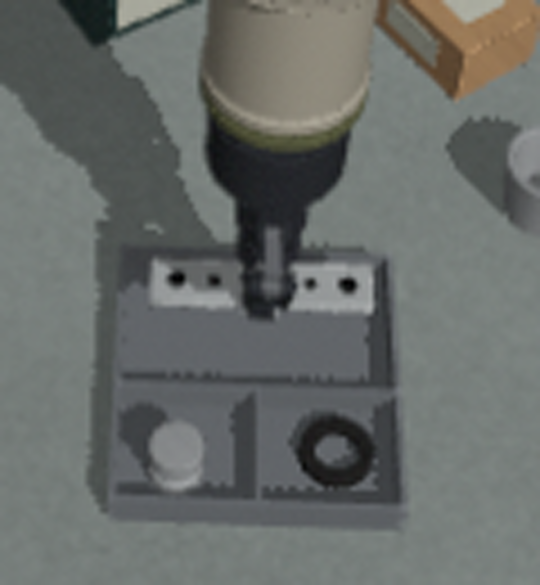

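The strap hangs level at crop (150-375, 260-310). It is parallel to the compartment and within 2 mm of the slot centre after allowing for its height. I lower it now.

```bash
python3 -m handwheel '[[-1,0,-0.15,1.5,0,0,0],[-1,0,0,1.5,0,0,0],[-1,0,0,0.8,0,0,0],[-1,0,0,0.4,0,0,0],[-1,0,0,0.2,0,0,0],[-1,0,0,0.2,0,0,0],[-1,0,0,0.1,0,0,0],[-1,0,0,0,0,0,0],[-1,0,0,0,0,0,0]]'
```

```text
time: 10.37
tool_pos: [528.2, -221.0, 27.9]
tcp_rot: [-180.0, 0.0, 160.6]
ft_force: [0.9, 0.0, -1.6]
finger_gap: 27.4
grip_force: 59.6
```

```bash
python3 -m handwheel '[[-1,0,0,0.2,0,0,0],[-1,0,0,0.2,0,0,0],[-1,0,0,0.1,0,0,0],[-1,0,0,0.05,0,0,0],[-1,0,0,0,0,0,0],[-1,0,0,0,0,0,0]]'
python3 - <<'E'
from h import *
p=snapshot("side");goto()
print([(round(r["conf"],2),rect(p,r["pixels"],12)) for r in trace(p,"strap")[:2]])
E
```

```text
time: 10.87
tool_pos: [527.8, -220.8, 21.7]
tcp_rot: [180.0, -0.0, 160.6]
ft_force: [0.4, -0.4, -0.7]
finger_gap: 27.8
grip_force: 59.6
t 10.9167 pos [ 527.8 -220.8   21.8] rot [180.   -0.  160.6] yang 70.6 ft [ 0.2  0.4 -2.8] gap 28.02789192045054 grip 59.58771228790283 q [-28.  16. 100.   0.  63. -98.]
[(0.69, (array([ 528.5, -225.1]), [np.float64(33.0), np.float64(128.2)], 160.4, 377)), (0.69, (array([301.8, 221.4]), [np.float64(46.4), np.float64(125.2)], 24.8, 378))]
```

```bash
python3 -m handwheel '[[-1,0,0,0.05,0,0,0],[-1,0,0,0.05,0,0,0],[-1,0,0,0,0,0,0],[-1,0,0,0,0,0,0]]'
python3 -m handwheel '[[-0.5,0,0,0,0,0,0],[-0.4,0,0,0,0,0,0],[-0.3,0,0,0,0,0,0],[-0.2,0,0,0,0,0,0],[-0.1,0,0,0,0,0,0],[-0.1,0,0,0,0,0,0],[-0.1,0,0,0,0,0,0],[-0.1,0,0,0,0,0,0]]'
python3 -m handwheel '[[-0.1,0,0,-0.5,0,0,0],[-0.1,0,0,-1,0,0,0],[-0.1,0,0,-2,0,0,0],[-0.1,0,0,-3,0,0,0],[-0.1,0,0,-3,0,0,0],[-0.1,0,0,-3,0,0,0],[-0.1,0,0,-3,0,0,0],[0,0,0,0,0,0,0],[0,0,0,0,0,0,0]]'
python3 - <<'E'
from h import *
goto([521.5,172,176],16.2)
E
```

```text
time: 11.3
tool_pos: [527.9, -220.9, 21.0]
tcp_rot: [-180.0, 0.0, 160.6]
ft_force: [-0.3, 0.2, 1.0]
finger_gap: 27.9
grip_force: 60.8
time: 11.97
tool_pos: [527.8, -220.8, 20.8]
tcp_rot: [180.0, 0.0, 160.6]
ft_force: [-0.5, 0.5, -0.2]
finger_gap: 38.4
grip_force: 0.0
time: 12.72
tool_pos: [529.6, -221.7, 179.9]
tcp_rot: [-179.9, 0.4, 160.6]
ft_force: [-0.6, -0.1, -0.6]
finger_gap: 42.6
grip_force: 0.0
t 12.7167 pos [ 529.6 -221.7  179.9] rot [-179.9    0.4  160.6] yang 70.6 ft [-0.6 -0.1 -0.6] gap 42.557047329400724 grip 0.0 q [-28.   6.  95.  -0.  80. -98.]
shift cm [13.85 36.87  0.26]
turn z rad 0.949
```

```bash
python3 -m handwheel '[[0,0.55,1.5,0,0,0,0],[0,1.2,3.2,0,0,0,0],[0,1.2,3.2,0,0,0,0],[0,1.2,3.2,0,0,0,0],[0,1.2,3.2,0,0,0,0],[0,1.2,3.2,0,0,0,0],[0,1.2,3.2,0,0,0,0],[0,1.2,3.2,0,0,0,0],[0,1.2,3.2,0,0,0,0],[0,1.2,3.2,0,0,0,0],[0,1.2,3.2,0,0,0,0],[0,1.3,3.37,0,0,0,0]]'
python3 -m handwheel '[[0,0,0,0,0,0,0.09],[0,0,0,0,0,0,0.1],[0,0,0,0,0,0,0.1],[0,0,0,0,0,0,0.1],[0,0,0,0,0,0,0.1],[0,0,0,0,0,0,0.1],[0,0,0,0,0,0,0.1],[0,0,0,0,0,0,0.1],[0,0,0,0,0,0,0.1],[0,0,0,0,0,0,0.059],[0,0,0,0,0,0,0],[0,0,0,0,0,0,0]]'
python3 - <<'E'
from h import *
np.set_printoptions(precision=1,suppress=True)
goto([521.5,172,100],16.2)
for n in("top","side"):
  p=snapshot(n)
  for q,h in(("strap",10),("link",17)):
    print(n,q,[(round(r["conf"],2),rect(p,r["pixels"],h)) for r in trace(p,q)[:2]])
  for q in["slot","strap","link_back_eye","link_hood_eye"]: print(q,[(round(r["conf"],2),np.round(r["location"],1)) for r in place_of(p,q)[:2]])
  a=p["image"][150:230,140:370] if n=="top" else p["image"][90:310,170:370]
  save(p,n+"5.png",(140,140,370,230) if n=="top" else (170,70,370,300),3.4 if n=="top" else 2.6)
E
```

```text
time: 13.72
tool_pos: [517.8, 174.8, 174.2]
tcp_rot: [-179.9, -0.1, 160.6]
ft_force: [1.3, -0.3, 0.3]
finger_gap: 42.6
grip_force: 0.0
time: 14.72
tool_pos: [518.5, 173.2, 174.5]
tcp_rot: [-179.9, -0.0, 106.4]
ft_force: [0.4, 0.5, 0.3]
finger_gap: 42.7
grip_force: 0.0
t 14.7167 pos [518.5 173.2 174.5] rot [-179.9   -0.   106.4] yang 16.4 ft [0.4 0.5 0.3] gap 42.66375993114843 grip 0.0 q [13.  2. 99.  0. 79. -3.]
shift cm [-0.2  0.3  7.5]
turn z rad 0.003
top strap [(0.54, (array([ 527.7, -220.1]), [np.float64(27.0), np.float64(124.9)], 163.8, 278))]
top link [(0.56, (array([517.7, 184.5]), [np.float64(20.6), np.float64(198.6)], 106.1, 220))]
slot [(0.59, array([ 530. , -220.7,    4.5]))]
strap [(0.84, array([ 526.4, -223.5,    5.7]))]
link_back_eye [(0.61, array([496.4, 270.2,  11.7])), (0.24, array([ 738.4, -179.5,    5.8]))]
link_hood_eye [(0.48, array([549.3,  71.6,  12.7])), (0.37, array([ 517.5, -257.7,   -0.7]))]
side strap [(0.79, (array([320.6, 233. ]), [np.float64(49.4), np.float64(173.3)], 26.6, 505)), (0.57, (array([ 528.1, -226.8]), [np.float64(34.8), np.float64(127.7)], 162.8, 469))]
side link [(0.72, (array([508.7, 195.8]), [np.float64(30.2), np.float64(174.3)], 105.2, 268))]
slot [(0.87, array([ 527.5, -223.3,    8.3])), (0.17, array([ 526.3, -216.5,   10.4]))]
strap [(0.7, array([319.9, 244.1,  -3.3])), (0.66, array([ 526.5, -219.4,    9. ]))]
link_back_eye [(0.8, array([493.6, 268.9,  11.1])), (0.39, array([756.3, 130.3,  -0.9]))]
link_hood_eye [(0.74, array([552.1,  75.6,  14.2]))]
```

View pics/side5.png

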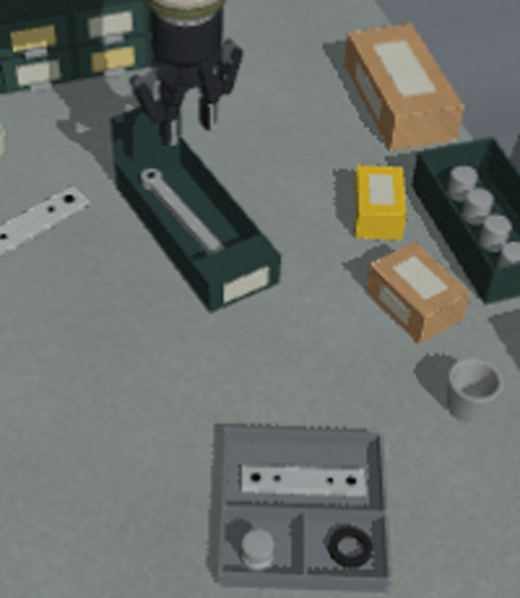

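The picture shows the strap lying flat and straight in the long compartment (crop 240-368, ~480). The link is clear, from its back eye (150,178) to (220,247) at the hood, with the gripper above it. I descend on the link's middle.

```bash
python3 -m handwheel '[[0,-0.17,0.35,1,0,0,0],[0,0,0,2.5,0,0,0],[0,0,0,2.5,0,0,0],[0,0,0,2.5,0,0,0],[0,0,0,2,0,0,0],[0,0,0,1.5,0,0,0],[0,0,0,1,0,0,0],[0,0,0,0,0,0,0],[0,0,0,0,0,0,0],[0,0,0,0,0,0,0]]'
python3 - <<'E'
from h import *
goto([522,172,24],16.1)
E
```

```text
time: 16.25
tool_pos: [524.4, 172.5, 46.8]
tcp_rot: [179.9, 0.0, 106.2]
ft_force: [0.0, 1.2, 0.3]
finger_gap: 42.8
grip_force: 0.0
t 16.25 pos [524.4 172.5  46.8] rot [179.9   0.  106.2] yang 16.2 ft [0.  1.2 0.3] gap 42.826553787955305 grip 0.0 q [ 13.  11. 103.  -0.  65.  -3.]
shift cm [ 0.02 -0.25  2.28]
turn z rad 0.002
```

```bash
python3 -m handwheel '[[0,0,-0.2,0.5,0,0,0],[0,0,0,0.7,0,0,0],[0,0,0,0.6,0,0,0],[0,0,0,0.3,0,0,0],[0,0,0,0.15,0,0,0],[0,0,0,0,0,0,0],[0,0,0,0,0,0,0]]'
python3 -m handwheel '[[-1,0,0,0,0,0,0],[-1,0,0,0,0,0,0],[-1,0,0,0,0,0,0],[-1,0,0,0,0,0,0],[-1,0,0,0,0,0,0],[-1,0,0,0,0,0,0],[-1,0,0,0,0,0,0],[-1,0,0,0,0,0,0],[-1,0,0,0,0,0,0],[-1,0,0,0,0,0,0]]' 110
```

```text
time: 16.83
tool_pos: [521.6, 171.7, 23.2]
tcp_rot: [-180.0, -0.0, 106.2]
ft_force: [-0.2, 0.1, 0.4]
finger_gap: 42.8
grip_force: 0.0
time: 17.67
tool_pos: [522.1, 171.8, 24.1]
tcp_rot: [179.9, 0.0, 106.2]
ft_force: [-1.9, -0.7, 4.6]
finger_gap: 12.6
grip_force: 108.8
```

The link is gripped: the gap shows the same 3 mm bias as it did on the strap. I work out the tilt-out path, pivoting near the hood end while drawing it back.

Run:
```python
import numpy as np
th=np.radians(np.arange(0,46,2.5)); L=3+np.degrees(th)*.15
S=.8*230*(1-np.cos(th))
b=115*np.cos(th)-20*np.sin(th)+S; v=115*np.sin(th)+20*np.cos(th)+L
for i in range(18):
    db,dv=b[i+1]-b[i],v[i+1]-v[i]; c,s=np.cos(th[i]),np.sin(th[i])
    x=db*c+dv*s; up=-db*s+dv*c
    print(i,round(x/10,2),round(-up/10,2))
o=np.array([20,30,40])[:,None]-S
print(np.round(L+4+np.maximum(o,0)*np.tan(th)+14/np.cos(th))[:, ::3])
```

```text
0 -0.08 -0.54
1 -0.04 -0.53
2 -0.01 -0.53
3 0.03 -0.52
4 0.06 -0.51
5 0.1 -0.5
6 0.13 -0.48
7 0.16 -0.46
8 0.19 -0.44
9 0.21 -0.41
10 0.24 -0.38
11 0.26 -0.35
12 0.28 -0.32
13 0.3 -0.29
14 0.31 -0.26
15 0.32 -0.22
16 0.33 -0.19
17 0.34 -0.15
[[21. 25. 27. 28. 28. 30. 34.]
 [21. 26. 30. 32. 31. 30. 34.]
 [21. 27. 33. 36. 37. 32. 34.]]
```

```bash
python3 -m handwheel '[[-1,0,0,-0.3,0,0,0],[-1,-0.08,0,-0.54,0,0.0436,0],[-1,-0.04,0,-0.53,0,0.0436,0],[-1,-0.01,0,-0.53,0,0.0436,0],[-1,0.03,0,-0.52,0,0.0436,0],[-1,0.06,0,-0.51,0,0.0436,0],[-1,0.1,0,-0.5,0,0.0436,0],[-1,0.13,0,-0.48,0,0.0436,0],[-1,0.16,0,-0.46,0,0.0436,0],[-1,0.19,0,-0.44,0,0.0436,0],[-1,0,0,0,0,0,0],[-1,0,0,0,0,0,0]]' 110
python3 - <<'E'
from h import *
goto()
print(sense()["wrist_torque"])
p=snapshot("side");save(p,"side6.png",(180,70,320,190),5)
E
```

```text
time: 18.67
tool_pos: [522.4, 168.8, 71.9]
tcp_rot: [-180.0, -22.4, 106.1]
ft_force: [-0.0, -1.0, -2.3]
finger_gap: 12.9
grip_force: 107.8
t 18.6667 pos [522.4 168.8  71.9] rot [-180.   -22.4  106.1] yang 16.1 ft [-0.  -1.  -2.3] gap 12.943057703753718 grip 107.82713770866394 q [ -1.  13. 102.  22.  74. -25.]
[-0.30884676 -0.04632392 -0.0565505 ]
```

View pics/side6.png

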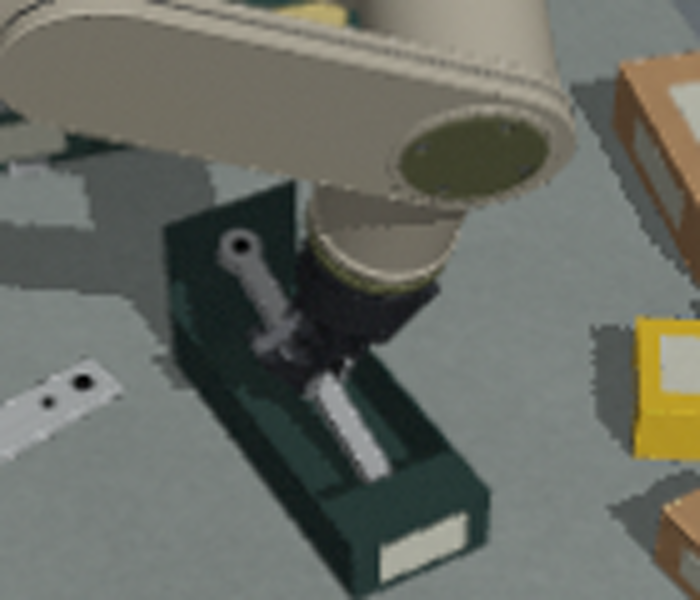

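The link is tilted with its back eye up at crop (240,245), and the hood end is still just under the hood at (375,475). The force is its weight only (2.3 N). I continue.

```bash
python3 -m handwheel '[[-1,0.21,0,-0.41,0,0.0436,0],[-1,0.24,0,-0.38,0,0.0436,0],[-1,0.26,0,-0.35,0,0.0436,0],[-1,0.28,0,-0.32,0,0.0436,0],[-1,0.3,0,-0.29,0,0.0436,0],[-1,0.31,0,-0.26,0,0.0436,0],[-1,0.32,0,-0.22,0,0.0436,0],[-1,0.33,0,-0.19,0,0.0436,0],[-1,0.34,0,-0.15,0,0.0436,0],[-1,0,0,0,0,0,0],[-1,0,0,0,0,0,0],[-1,0,0,0,0,0,0]]' 110
python3 - <<'E'
from h import *
s=sense();goto([*s["tool_pos"][:2],320])
print(s["wrist_torque"])
p=snapshot("side");save(p,"side7.png",(180,70,320,190),5)
E
```

```text
time: 19.72
tool_pos: [519.7, 177.9, 108.1]
tcp_rot: [-180.0, -44.9, 106.2]
ft_force: [-0.2, 0.1, -1.1]
finger_gap: 12.3
grip_force: 107.9
t 19.7167 pos [519.7 177.9 108.1] rot [-180.   -44.9  106.2] yang 16.2 ft [-0.2  0.1 -1.1] gap 12.327341343381493 grip 107.91520714759827 q [-11.  20.  97.  39.  87. -38.]
shift cm [ 1.495e+01 -1.000e-02 -1.502e+01]
[-5.27712042e-01 -1.70180136e-01 -1.78110114e-04]
```

View pics/side7.png

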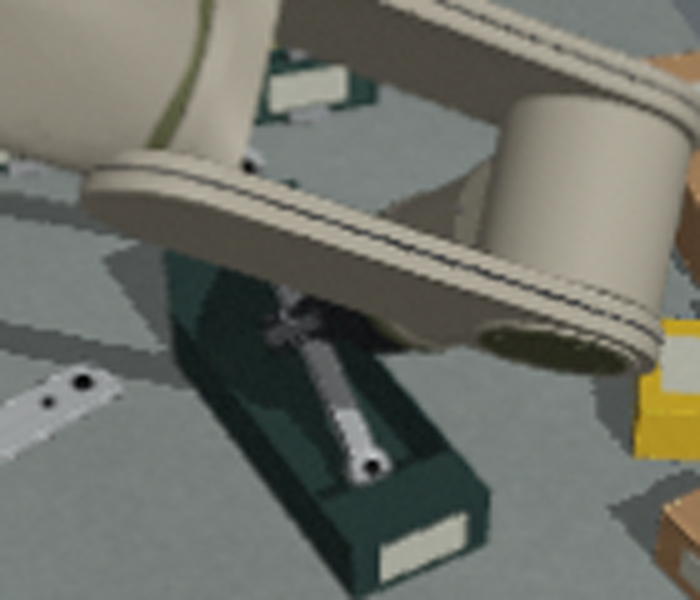

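The link is at 45° with its hood eye visible at crop (372,467), close to the hood edge. I check the clearance numerically.

Run:
```python
from h import *
np.set_printoptions(precision=1,suppress=True)
s=sense();R=Ro.from_euler("xyz",s["tcp_rot"],degrees=True);T=s["tool_pos"]
y=np.radians(-77.7);bx=np.array([np.cos(y),np.sin(y),0]);by=np.array([-np.sin(y),np.cos(y),0]);C=np.array([522,166,0])
f=lambda X:np.array([(X-C)@bx,(X-C)@by,X[2]])
for u,z in((-115,20),(-115,6),(115,20),(115,6),(-102,13)):
  X=T+R.apply([u,0,z]);print(u,z,"bin coords",f(X))
for n in("top","side"):
  p=snapshot(n);print(n,"pred eye",proj(p,T+R.apply([-102,0,6])),"hood edge",proj(p,[C+82.5*bx+v*by+[0,0,50] for v in(-46,46)]))
  for q in("link_hood_eye","link_back_eye"):print(q,[(round(r["conf"],2),np.round(r["location"],1),f(np.array(r["location"]))) for r in place_of(p,q)[:1]])
```

```text
-115 20 bin coords [55.1  5.  13. ]
-115 6 bin coords [64.9  5.7 23. ]
115 20 bin coords [-107.6   -6.2  175.3]
115 6 bin coords [-97.7  -5.5 185.2]
-102 13 bin coords [50.8  4.8 27.2]
top pred eye [[213.8 183.4]] hood edge [[224.6 195.7]
 [218.4 168.7]]
link_hood_eye []
link_back_eye []
side pred eye [[253.6 162.8]] hood edge [[243.4 170. ]
 [269.2 159.6]]
link_hood_eye [(0.49, array([536.3, 117.7,  28.2]), array([50.2,  3.7, 28.2]))]
link_back_eye [(0.82, array([499.5, 254.8, 170.8]), array([-91.6,  -3.1, 170.8]))]
```

```bash
python3 -m handwheel '[[-1,0.4,0,-0.4,0,0,0],[-1,0.8,0,-0.8,0,0,0],[-1,1,0,-1,0,0,0],[-1,1.4,0,-1.4,0,0,0],[-1,1.6,0,-1.6,0,0,0],[-1,1.8,0,-1.8,0,0,0],[-1,1.8,0,-1.8,0,0,0],[-1,1.8,0,-1.8,0,0,0],[-1,1.6,0,-1.6,0,0,0],[-1,1,0,-1,0,0,0],[-1,0.4,0,-0.4,0,0,0],[-1,0,0,0,0,0,0]]' 110
python3 -m handwheel '[[-1,0,0,0,0,0,0],[-1,0,0,0,0,0,0],[-1,0,0,0,0,0,0],[-1,0,0,0,0,0,0],[-1,0,0,0,0,0,0],[-1,0,0,0,0,0,0]]'
python3 - <<'E'
from h import *
np.set_printoptions(precision=1,suppress=True)
goto();s=sense();R=Ro.from_euler("xyz",s["tcp_rot"],degrees=True)
print("low end",s["tool_pos"]+R.apply([-115,0,20]),"qd",np.abs(s["qd"]).max())
for n in("top","side"):
  p=snapshot(n)
  for q in("link_hood_eye","link_back_eye","strap","piston","seal"):print(n,q,[(round(r["conf"],2),np.round(r["location"],1)) for r in place_of(p,q)[:2]])
save(p,"side8.png",None,1.5)
E
```

```text
time: 21.07
tool_pos: [520.4, 177.7, 302.8]
tcp_rot: [179.7, -44.9, 106.4]
ft_force: [1.2, 0.9, -2.1]
finger_gap: 12.6
grip_force: 107.9
time: 21.57
tool_pos: [519.7, 177.8, 300.2]
tcp_rot: [-179.9, -45.0, 106.2]
ft_force: [-0.2, 0.6, -1.6]
finger_gap: 12.6
grip_force: 107.9
t 21.5667 pos [519.7 177.8 300.2] rot [-179.9  -45.   106.2] yang 16.2 ft [-0.2  0.6 -1.6] gap 12.5660116343464 grip 107.91611552238464 q [-11.   8.  90.  40. 103. -25.]
low end [538.4 113.2 204.8] qd 0.3110471164806602
top link_hood_eye [(0.69, array([532.7, 116.4, 219.2])), (0.25, array([ 560.8, -437.4,    4.5]))]
top link_back_eye [(0.62, array([495.9, 254.9, 364.3]))]
top strap [(0.98, array([322.5, 243.1,  -4. ])), (0.82, array([ 527.5, -222.9,    4.1]))]
top piston [(0.5, array([ 454.2, -296.2,    5.1]))]
top seal [(0.59, array([ 561.1, -434. ,    2.8])), (0.49, array([ 546.2, -309.4,    2.3]))]
side link_hood_eye [(0.89, array([538.1, 119.9, 219. ]))]
side link_back_eye [(0.62, array([496.9, 254.1, 364.7])), (0.25, array([539.5, 117.2, 220.2]))]
side strap [(0.81, array([321.1, 246.8,  -3.6])), (0.61, array([ 528.1, -219. ,    7.1]))]
side piston [(0.6, array([ 452.6, -291.8,    3.9]))]
side seal [(0.5, array([ 548.2, -311.6,    2. ]))]
```

View pics/side8.png

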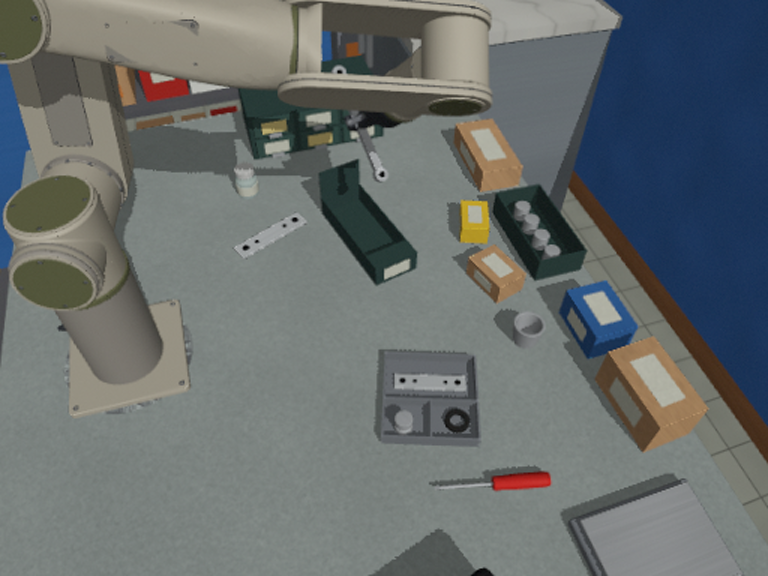

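The bin is empty. The link is held at 45° with its low end at z ≈ 205 (about 155 mm above the hood). The strap lies straight in the tray at (430,382), and the other things are where they were.

```bash
python3 -c "
from bench import hand_in
print(hand_in())"
```

```text
the job is handed in; nothing more can be done
None
```

The strap lies flat and straight in the tray's long compartment, the link bar is held still with its lowest end about 155 mm above the bin's hood, and the job was handed in at about 22 s of the 54 s allowed.

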